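# Load the boot warmer, dial its code and switch it on

### The job

Get the little boots drying: dip the dauber brush's head into the scrub cup until its bristles rest on the pad in the bottom, lift it out, and stand it on its bristles on the floor of the boot warmer tray, and stand every little boot that is there upright on the tray floor too. Roll the four thumbwheels on the tray's front until 4, 2, 5, 3 pips point squarely up, from left to right as seen from the front (the robot's side). When all that is done, switch the warmer on by pressing the raised front end of the rocker fully down, and leave the other things lying about where they are.

Things in the scene. Friction and masses are not known exactly. Their poses are not given: they have to be found in the camera images.
- tray: the boot warmer, grey plastic, fixed. Origin under the centre of its ribbed floor; +x from the control panel at its front (robot side) to the back, +y left seen from the front. Floor (rib tops) 14 above the table, clear x -95 to +82, y -155 to +155, round it an 8 thick lip 24 high; the panel (x -155 to -95, 326 long, 40 high) closes the front
- wheel1 (a joint): thumbwheel 1 (leftmost seen from the front, y +125 of the tray), faces with 1 to 6 white pips as on a die; the face pointing straight up is its digit. Value in rad: digit n at (n-1)*1.0472 (1 at 0, 6 at 5.236); end stops at -0.25 and 5.49, no wrap from 6 to 1. Grows as the top of the rim is rolled away from the front (to the tray's +x). No detents, stays where left
- wheel2 (a joint): thumbwheel 2 (second from the left, y +80 of the tray), faces with 1 to 6 white pips as on a die; the face pointing straight up is its digit. Value in rad: digit n at (n-1)*1.0472 (1 at 0, 6 at 5.236); end stops at -0.25 and 5.49, no wrap from 6 to 1. Grows as the top of the rim is rolled away from the front (to the tray's +x). No detents, stays where left
- wheel3 (a joint): thumbwheel 3 (third from the left, y +35 of the tray), faces with 1 to 6 white pips as on a die; the face pointing straight up is its digit. Value in rad: digit n at (n-1)*1.0472 (1 at 0, 6 at 5.236); end stops at -0.25 and 5.49, no wrap from 6 to 1. Grows as the top of the rim is rolled away from the front (to the tray's +x). No detents, stays where left
- wheel4 (a joint): thumbwheel 4 (rightmost of the four, y -10 of the tray), faces with 1 to 6 white pips as on a die; the face pointing straight up is its digit. Value in rad: digit n at (n-1)*1.0472 (1 at 0, 6 at 5.236); end stops at -0.25 and 5.49, no wrap from 6 to 1. Grows as the top of the rim is rolled away from the front (to the tray's +x). No detents, stays where left
- wheel1_top (a point): topmost point of the rim of wheel 1, 58 above the table, 18 above the panel; does not turn with the wheel. Rubber wheel of radius 22, 22 wide, axle along the tray's y; it turns against about 1 N at the rim: press a fingertip lightly on top and draw it along the tray's x
- wheel2_top (a point): topmost point of the rim of wheel 2, as for wheel 1
- wheel3_top (a point): topmost point of the rim of wheel 3, as for wheel 1
- wheel4_top (a point): topmost point of the rim of wheel 4, as for wheel 1
- rocker (a joint): rocker switch at the right of the panel (y -100 of the tray): black paddle 44 long (tray x), 22 wide, 8 thick, pivoting at its middle 53 above the table. Value in rad, 0: off, front half tilted up by 0.22 rad; 0.44: on, front half fully down. Stays where left; about 1.5 N on the end moves it
- rocker_press (a point): on top of the front, raised end of the rocker paddle, 18 in front of its pivot, 61 above the table when off, about 8 lower when on; moves with the paddle. Pressing at or a little (10) in front of it clears the panel
- dauber: a round dauber brush standing on its bristles, 100 tall: bristle head 41 across and 22 high, steel collar 44 across up to 33, above that an upright wooden handle 25 across. Origin at the centre of the bristle tip (underside), z up along the handle. 80 g
- cup: the scrub cup: open steel cup fixed to the table, 48 tall, 78 across at the mouth, inside 64 across at the bottom, rubber foot 88 across; a white scrub pad lies in its bottom. Origin at the centre of its underside
- cup_in (a point): centre of the top of the scrub pad inside the cup, 8 above the table
- boot1: a toddler's olive rubber boot, 125 long, 52 wide, 95 tall, about 180 g, standing; may be absent. Origin at the centre of the underside of its sole, toe to +x, z up. Its open round shaft is upright, 50 across (wall 4), centre 30 behind the origin (x -30), from 42 up to the rim at 95; the foot in front is up to 57 high
- boot2: a toddler's olive rubber boot, 125 long, 52 wide, 95 tall, about 180 g, standing; may be absent. Origin at the centre of the underside of its sole, toe to +x, z up. Its open round shaft is upright, 50 across (wall 4), centre 30 behind the origin (x -30), from 42 up to the rim at 95; the foot in front is up to 57 high
- boot3: a toddler's olive rubber boot, 125 long, 52 wide, 95 tall, about 180 g, standing; may be absent. Origin at the centre of the underside of its sole, toe to +x, z up. Its open round shaft is upright, 50 across (wall 4), centre 30 behind the origin (x -30), from 42 up to the rim at 95; the foot in front is up to 57 high
- bowl: bystander: white porcelain trinket bowl, 96 across, 35 high; origin under its centre
- key: bystander: brass key on a ring, lying flat, 95 long, 4 thick
- shoehorn: bystander: steel shoehorn lying flat, 200 long, 6 thick
- umbrella: bystander: folded short umbrella with chrome-capped walnut handle, lying, 300 long, 48 thick
- polish: bystander: closed flat polish tin, 72 across, 26 high
- case: bystander: brown glasses case, 150 by 58 by 36
- spray: bystander: white bottle, 48 across, 150 tall

How it is judged (in metres and radians):
On the way, in this order (a step that is already met when the one before it is completed fails the run):
1. the held dauber's bristles are dipped to the bottom of the scrub cup (horizontal distance between dauber and cup_in below 0.022 m and z of dauber in the frame of cup_in below 0.006 m and contact force between the fingers and dauber above 0.5 N), for 0.2 s.
2. dauber and all boots stand on the tray floor, the wheels read 4, 2, 5, 3, and the switch is still off (x of boot1 in the frame of tray between -0.075 and 0.075 m and y of boot1 in the frame of tray between -0.14 and 0.14 m and z of boot1 in the frame of tray between 0.009 and 0.019 m and angle between each of boot1, boot2, boot3, dauber's own z axis and vertical below 0.12 rad and x of boot2 in the frame of tray between -0.075 and 0.075 m and y of boot2 in the frame of tray between -0.14 and 0.14 m and z of boot2 in the frame of tray between 0.009 and 0.019 m and x of boot3 in the frame of tray between -0.075 and 0.075 m and y of boot3 in the frame of tray between -0.14 and 0.14 m and z of boot3 in the frame of tray between 0.009 and 0.019 m and x of dauber in the frame of tray between -0.085 and 0.085 m and y of dauber in the frame of tray between -0.15 and 0.15 m and z of dauber in the frame of tray between 0.009 and 0.019 m and linear speed of each of boot1, boot2, boot3, dauber below 0.02 m/s and value of joint wheel1 between 2.922 and 3.362 rad and value of joint wheel2 between 0.827 and 1.267 rad and value of joint wheel3 between 3.969 and 4.409 rad and value of joint wheel4 between 1.874 and 2.314 rad and value of joint rocker below 0.2 rad), for 0.2 s.
3. the rocker is switched on (value of joint rocker above 0.32 rad), for 0.2 s.
At the end, for the whole second after the job is handed in: Dauber and every boot present stand upright (within 0.12 rad) and at rest on the tray floor inside the lip, wheels 1 to 4 show 4, 2, 5, 3 (each within 0.22 rad of the digit's middle) and the rocker is over (above 0.32 rad) (x of boot1 in the frame of tray between -0.075 and 0.075 m and y of boot1 in the frame of tray between -0.14 and 0.14 m and z of boot1 in the frame of tray between 0.009 and 0.019 m and angle between each of boot1, boot2, boot3, dauber's own z axis and vertical below 0.12 rad and x of boot2 in the frame of tray between -0.075 and 0.075 m and y of boot2 in the frame of tray between -0.14 and 0.14 m and z of boot2 in the frame of tray between 0.009 and 0.019 m and x of boot3 in the frame of tray between -0.075 and 0.075 m and y of boot3 in the frame of tray between -0.14 and 0.14 m and z of boot3 in the frame of tray between 0.009 and 0.019 m and x of dauber in the frame of tray between -0.085 and 0.085 m and y of dauber in the frame of tray between -0.15 and 0.15 m and z of dauber in the frame of tray between 0.009 and 0.019 m and linear speed of each of boot1, boot2, boot3, dauber below 0.02 m/s and value of joint wheel1 between 2.922 and 3.362 rad and value of joint wheel2 between 0.827 and 1.267 rad and value of joint wheel3 between 3.969 and 4.409 rad and value of joint wheel4 between 1.874 and 2.314 rad and value of joint rocker above 0.32 rad); the robot touches nothing.
It fails at once if a bystander is moved more than 5 cm (distance of any of bowl, key, shoehorn, umbrella, polish, case, spray from where it was at the start of the episode above 0.05 m).
Of boot1, boot2, boot3 only 2 to 3 are there at a start; the rules pass over those that are not, and their reading is None.
At some moment in a run one of boot1, boot2, boot3, dauber may be knocked a few centimetres aside while the robot is not near it.
It also fails if it takes over 210 s, if anything falls off the work surface, if the arm or the gripper's body presses on something with over 40 N, if the wrist force passes 120 N, or if a joint passes its speed limit or range.

### The arm

A 7-joint arm with a two-finger parallel gripper is mounted at the origin on the work surface. World frame = base frame: x ahead of the robot, y to its left, z up, the work surface at z = 0. Lengths are in mm, angles in rad, forces in N, time in s.
With the tool pointing down it reaches from about 425 to 800 mm from the base axis. Payload 8.3 kg.
Tool frame: the origin (TCP) lies on the front face of the gripper's body, between the roots of the fingers; the fingertips stand 73 mm ahead of it and the grasp point (between the pads) lies 54 mm ahead of it; z points along the fingers, y is the line along which they close (so a half turn about z gives the same grasp; the last joint's range is limited). The gripper opens to 85 mm and grips with 20 to 120 N. Pads are 22 mm wide; open, the fingers measure 114 mm over their backs; the gripper's body (76 mm by 85 mm) begins 54 mm behind the grasp point. The pads swing forward as they close: fully open they stand 13 mm farther back than shut.
Start: joints at [-1.217, 0.383, 0.016, 1.37, -0.006, 1.388, -0.046], TCP at [252.976, 571.499, 303.879] pointing down, gripper open.
Joint ranges: [-2.95, 2.95], [-0.25, 2.06], [-1.52, 1.56], [0.18, 2.33], [-1.44, 4.58], [0.02, 2.06], [-3.01, 3.01]. Speed limits (rad/s): [2.39, 2.39, 3.01, 3.01, 3.14, 3.14, 3.14].

### API

Orientations are given as a 3x3 rotation matrix whose columns are the frame's x, y, z axes.
In Python, from cell import arm, read_camera, get_calibration gives the robot as it stands (arm), with the cameras as plain functions.
- The arm moves only by the tool shift_gripper, called after "Request:" as a command line: name --pt "numbers of a row" for each row, then --argument value for the rest. Schema: {"type":"object","properties":{"plan":{"type":"array","items":{"type":"object","properties":{"trans":{"type":"array","items":{"type":"number"},"minItems":3,"maxItems":3},"rot":{"type":"array","items":{"type":"number"},"minItems":3,"maxItems":3}},"additionalProperties":false},"minItems":1,"maxItems":8},"jaw":{"type":"number"},"grip_n":{"type":"number"},"only":{"type":"string"},"quiet":{"type":"boolean"},"lines":{"type":"string"}},"required":["plan"],"additionalProperties":false}. plan is a list of rows, 1 to 8 of them, each an object with the fields trans (a list: dx, dy, dz in shares of the most that a row can go, 1 being 62.5 mm), rot (a list: a rotation vector rx, ry, rz in fractions of the full range, 1 being pi rad); a field left out counts as zero; each row shifts and turns the commanded pose from where the row before left it, along the tool's axes as they then stand; what a row does not reach is not made up. A row lasts 1/8 s, in which the tool goes at most 62.5 mm and 0.188 rad, less where a joint would pass 70% of its speed; a pose out of reach is approached as far as the arm can. jaw is the finger opening in mm, set as the call begins (left out keeps the last). The fingers move at their own pace and stop on an object; grip_n is the grip in N (left out, the last holds). Time passes only in rows, so rows that do not move let the fingers close. The tool returns the time, the measured TCP pose, the force, the opening and the grip force at its end. only (a regular expression) keeps the lines of the reply that match it, lines (a string "A,B") keeps lines A to B, and quiet returns only ok. No shift or turn number may pass 1 either way. Input that does not fit is refused with a message, and nothing moves.
- arm.get_state(): the state, without advancing time (a new reading comes with each control period).
- read_camera(name): name is "scene" or "top" or "wrist"; returns the picture (420x560x3 uint8, red, green, blue); there is no depth.
- get_calibration(name): a dict with "fx", "fy", "cx", "cy" (pixels), "T" (4x4, takes a point from camera to world coordinates); the wrist camera has in their place "T_tool_cam" (4x4, takes a point from camera to tool coordinates, whose origin is the TCP and whose axes are the flange's). Camera axes: x right, y down, z forward; pixel columns grow to the right and rows downward; lengths in mm; the calibration is good to about 2 mm. A picture is of the moment at which its call begins: read the wrist's pose just before it. get_calibration takes no time and is no camera call.
- arm.job_done(): hands the job in; it is judged then, once.
The state is a dict: "time": time; "joints": joint angles; "qd": joint speeds; "effort": joint torques, N m; "position": TCP position; "tool_rot": TCP orientation; "ft_force": force on the tool from outside, world axes, zero at the start; "wrist_torque": the same for the moment, N m; "grip_width": finger opening in mm; "grasp_force": force on a finger pad.
Only numpy, scipy, OpenCV 4.12 (cv2) and the standard library are available. Lean on these libraries where they do the work, as an engineer would, in place of code of your own. Each camera call takes 0.05 s, during which the arm holds its last target. There are 200 camera calls.

## Working session

There is one attempt and no reset: what is moved stays moved. The work goes in short steps, Python scripts to look and compute and a tool call to move; the robot and the scene stay as the last step left them, time stands still between calls to the robot, and variables do not carry over. Pictures are saved under pics/ and viewed, at most 14 in all, crops included, and the job is handed in when it is done.

```bash
ls; mkdir -p pics
```

Run:
```python
from cell import arm, read_camera, get_calibration
import cv2,numpy as np
s=arm.get_state();print(s['position'],np.round(s['tool_rot'],3).tolist(),s['grip_width'],s['time'])
for n in ['scene','top']:
    c=get_calibration(n);print(n,c['fx'],c['cx'],c['cy'],np.round(c['T'],3).tolist())
    im=read_camera(n)
    cv2.imwrite(f'pics/{n}0.png',cv2.resize(im[:,:,::-1],(800,600),interpolation=cv2.INTER_CUBIC))
    np.save(f'pics/{n}0.npy',im)
c=get_calibration('wrist');print(c['fx'],c['cx'],c['cy'],np.round(c['T_tool_cam'],3).tolist())
```

```text
cell.py
pics
[252.87210928 571.15289148 302.89470098] [[-0.914, 0.405, -0.001], [0.405, 0.914, -0.002], [-0.0, -0.002, -1.0]] 85.33933041716786 0.0
scene 515.3990460858821 277.6977534974135 218.59120736337056 [[-0.495, 0.727, -0.476, 1286.165], [0.869, 0.423, -0.257, 346.871], [0.014, -0.541, -0.841, 1284.622], [0.0, 0.0, 0.0, 1.0]]
top 518.2977434786312 283.65218581400364 204.84297357833492 [[-0.015, -0.987, 0.161, 352.422], [-1.0, 0.017, 0.013, -26.788], [-0.015, -0.161, -0.987, 1579.707], [0.0, 0.0, 0.0, 1.0]]
330.9384091871725 281.4975204074519 206.3777281343586 [[-0.0, -0.952, -0.306, 77.099], [1.0, -0.001, 0.001, -0.283], [-0.001, -0.306, 0.952, -68.901], [0.0, 0.0, 0.0, 1.0]]
```

View pics/top0.png

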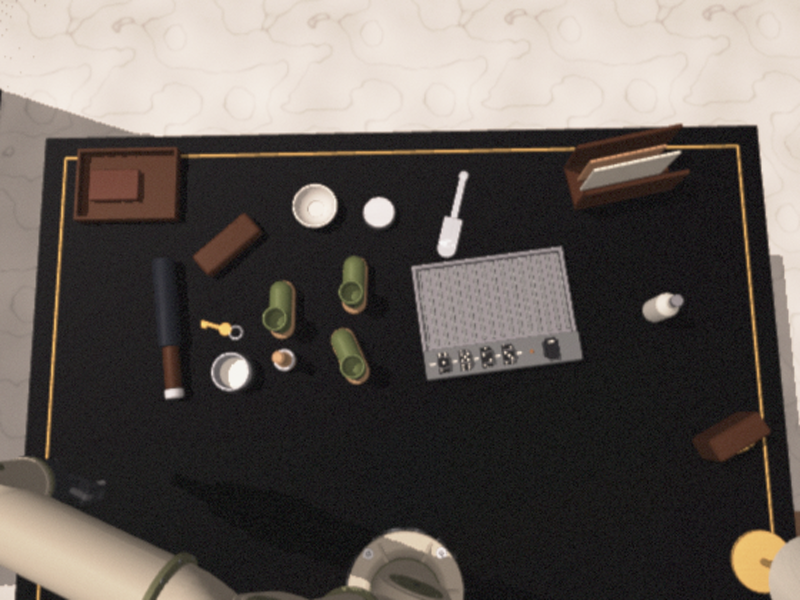

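View pics/scene0.png

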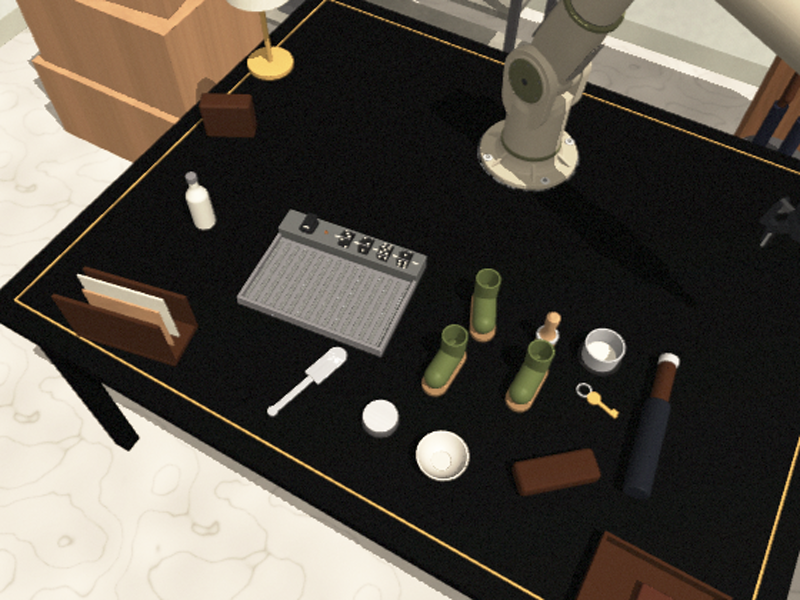

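The top view shows three standing boots with rims at (275,318), (350,290) and (352,367), the dauber at (282,355), the cup at (232,371) and the tray with corners (412,266), (562,247), (582,358) and (427,379). The scene view agrees, and no boot has fallen over.

Create h.py:
```python
from cell import arm, read_camera, get_calibration
import cv2,numpy as np
from scipy.spatial.transform import Rotation as Ro
def cam(n,s=None):
    c=get_calibration(n)
    if n=='wrist':
        s=s or arm.get_state();T=np.eye(4);T[:3,:3]=s['tool_rot'];T[:3,3]=s['position'];T=T@np.array(c['T_tool_cam'])
    else: T=np.array(c['T'])
    return np.array([[c['fx'],0,c['cx']],[0,c['fy'],c['cy']],[0,0,1]]),T
def unproj(KT,uv,z):
    K,T=KT;d=T[:3,:3]@np.linalg.solve(K,[uv[0],uv[1],1]);o=T[:3,3];return o+d*(z-o[2])/d[2]
def proj(KT,p):
    K,T=KT;q=K@(T[:3,:3].T@(np.array(p)-T[:3,3]));return q[:2]/q[2]
def go(p,yaw,s=None):
    "tool-axis shift to reach TCP p, tool down with tool x at yaw (mod pi); apply translation first, then rotate"
    s=s or arm.get_state();R=np.array(s['tool_rot']);c=[]
    for y in (yaw,yaw+np.pi):
        x=np.array([np.cos(y),np.sin(y),0]);z=np.array([0,0,-1]);G=np.c_[x,np.cross(z,x),z]
        c.append(Ro.from_matrix(R.T@G).as_rotvec())
    print('d tool',np.round(R.T@(np.array(p)-s['position']),1),'rot',[np.round(v,3).tolist() for v in sorted(c,key=np.linalg.norm)],'q7',round(s['joints'][6],2))
def tip(o): return 73 if o<40 else 73-13*o/85
```

Run:
```python
from h import *
k=cam('top')
for n,u,z in [('b1rim',(275,318),95),('b2rim',(350,290),95),('b3rim',(352,367),95),('b1toe',(284,283),30),('b2toe',(354,260),30),('b3toe',(341,332),30),('daub',(282,355),100),('cup',(231,371),48),('tBL',(412,266),24),('tBR',(562,247),24),('tFR',(582,358),40),('tFL',(427,379),40),('key',(222,328),2),('umb',(168,330),30)]:
    print(n,np.round(unproj(k,np.array(u)*.7,z)))
```

```text
b1rim [547. 257.  95.]
b2rim [602. 104.  95.]
b3rim [446. 101.  95.]
b1toe [631. 251.  30.]
b2toe [678. 101.  30.]
b3toe [524. 129.  30.]
daub [472. 241. 100.]
cup [445. 355.  48.]
tBL [664. -22.  24.]
tBR [ 700. -345.   24.]
tFR [ 460. -371.   40.]
tFL [422. -50.  40.]
key [540. 388.   2.]
umb [534. 496.  30.]
```

Run:
```python
from h import *
go([480,190,400],np.pi+0.11)
```

```text
d tool [-362.  -256.8  -96.6] rot [[-0.002, -0.0, -0.527], [-0.001, 0.002, 2.615]] q7 -0.05
```

The rows are not in the units I measure in: shifts go in shares of 62.5 mm and turns go in shares of pi rad. I convert before sending: -45 mm is -0.72, -32 mm is -0.512.

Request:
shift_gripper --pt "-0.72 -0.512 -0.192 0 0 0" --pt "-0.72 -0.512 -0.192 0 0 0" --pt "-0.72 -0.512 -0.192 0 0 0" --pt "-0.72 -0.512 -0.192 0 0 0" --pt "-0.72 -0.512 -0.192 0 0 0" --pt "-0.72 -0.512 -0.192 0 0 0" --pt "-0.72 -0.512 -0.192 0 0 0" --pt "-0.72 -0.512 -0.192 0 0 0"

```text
refused: plan[0]: [-0.72, -0.512, -0.192, 0, 0, 0] is not of type 'object' (schema: type "object"). Nothing was moved.
```

The call was refused and nothing moved: it wants a list of objects, one for each row. Same move again in that form.

Request:
shift_gripper --plan '[{"trans": [-0.72,-0.512,-0.192]},{"trans": [-0.72,-0.512,-0.192]},{"trans": [-0.72,-0.512,-0.192]},{"trans": [-0.72,-0.512,-0.192]},{"trans": [-0.72,-0.512,-0.192]},{"trans": [-0.72,-0.512,-0.192]},{"trans": [-0.72,-0.512,-0.192]},{"trans": [-0.72,-0.512,-0.192]}]'

```text
time: 1.1
position: [479.0, 190.0, 400.1]
tool_rot: [[-0.914, 0.405, -0.0], [0.405, 0.914, -0.0], [0.0, -0.0, -1.0]]
ft_force: [1.1, 0.9, 0.1]
grip_width: 85.4
grasp_force: 0.0
```

Request:
shift_gripper --plan '[{"rot": [0,0,-0.056]},{"rot": [0,0,-0.056]},{"rot": [0,0,-0.056]},{},{}]'

```text
time: 1.72
position: [478.5, 191.7, 399.7]
tool_rot: [[-0.994, -0.107, -0.0], [-0.107, 0.994, -0.0], [0.0, -0.0, -1.0]]
ft_force: [-0.3, -0.7, -0.5]
grip_width: 85.2
grasp_force: 0.0
```

Run:
```python
from h import *
s=arm.get_state();im=read_camera('wrist');np.save('pics/w1.npy',im)
cv2.imwrite('pics/w1.png',cv2.resize(im[:,:,::-1],(800,600),interpolation=cv2.INTER_CUBIC))
import pickle;pickle.dump(s,open('pics/w1.pkl','wb'))
go([520,-190,330],np.pi+0.11)
```

```text
d tool [-2.00e-01 -3.84e+02  6.98e+01] rot [[-0.0, -0.0, -0.002], [-0.001, 0.0, 3.14]] q7 1.26
```

View pics/w1.png

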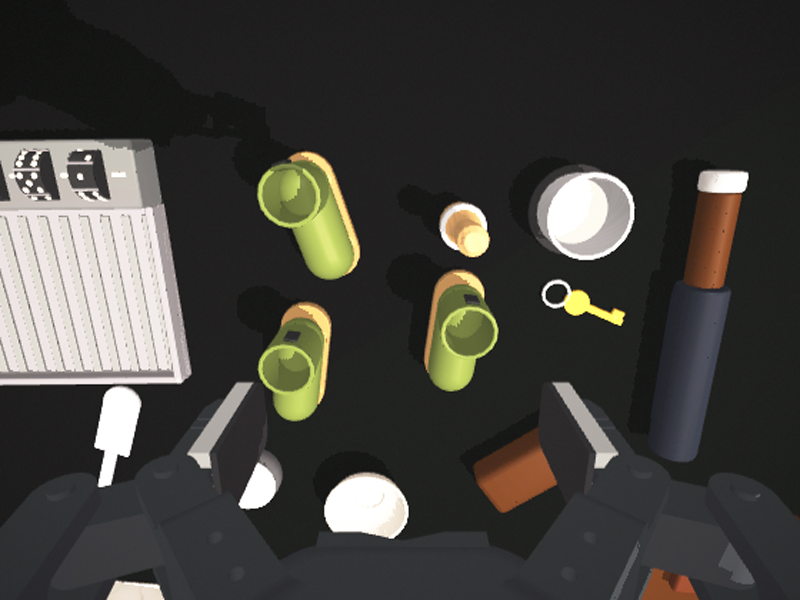

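The wrist view shows boot rims at (290,194), (287,368) and (470,331), the dauber handle top at (474,242) and the cup mouth at (586,212). The toe tips are at (333,278), (297,419) and (451,389).

Run:
```python
from h import *
import pickle
s=pickle.load(open('pics/w1.pkl','rb'));k=cam('wrist',s)
f=lambda u,z:unproj(k,np.array(u)*.7,z)
for n,r,t in [('b1',(470,331),(451,389)),('b2',(287,368),(297,419)),('b3',(290,194),(333,278))]:
    a=f(r,95);b=f(t,22);d=b-a;print(n,np.round(a,1),np.round(b,1),'yaw',round(np.arctan2(d[1],d[0]),3),np.hypot(*d[:2]).round(1))
d=f((474,242),100);print('daub top',d, 'base?',f((464,227),33)); c=f((586,212),48);print('cup',c,'pad',f((575,208),8))
go([d[0],d[1],185],np.pi)
print('tray BL', f((189,380),24))
```

```text
b1 [546.9 256.5  95. ] [642.9 260.9  22. ] yaw 0.046 96.1
b2 [598.3 102.8  95. ] [696.8 100.   22. ] yaw -0.028 98.5
b3 [448.4 100.2  95. ] [534.2 128.9  22. ] yaw 0.322 90.5
daub top [469.62324702 247.23205461 100.        ] base? [469.04765752 247.64950377  33.        ]
cup [442.01846668 350.81272167  48.        ] pad [443.220379   355.38117175   8.        ]
d tool [  2.7  56.2 214.7] rot [[-0.0, -0.0, 0.108], [0.001, -0.0, -3.034]] q7 1.26
tray BL [660.55005141 -13.9894317   24.        ]
```

Converted, -55 mm is -0.88, -54 mm is -0.864.

Request:
shift_gripper --plan '[{"trans": [0,-0.88,0.128]},{"trans": [0,-0.88,0.128]},{"trans": [0,-0.88,0.128]},{"trans": [0,-0.88,0.128]},{"trans": [0,-0.88,0.128]},{"trans": [0,-0.88,0.128]},{"trans": [0,-0.864,0.128]},{"trans": [0,0,0.224]}]'

```text
time: 2.78
position: [520.2, -195.4, 330.0]
tool_rot: [[-0.995, -0.1, 0.0], [-0.1, 0.995, -0.003], [-0.0, -0.003, -1.0]]
ft_force: [-0.4, -0.1, -0.3]
grip_width: 85.3
grasp_force: 0.0
```

Request:
shift_gripper --plan '[{},{}]'

```text
time: 3.02
position: [521.6, -188.3, 330.2]
tool_rot: [[-0.994, -0.113, 0.0], [-0.113, 0.994, 0.001], [-0.0, 0.001, -1.0]]
ft_force: [-1.0, 0.0, 0.8]
grip_width: 85.3
grasp_force: 0.0
```

Run:
```python
from h import *
import pickle
s=arm.get_state();im=read_camera('wrist');np.save('pics/w2.npy',im)
cv2.imwrite('pics/w2.png',cv2.resize(im[:,:,::-1],(800,600),interpolation=cv2.INTER_CUBIC))
pickle.dump(s,open('pics/w2.pkl','wb'))
```

```text
(no output)
```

View pics/w2.png

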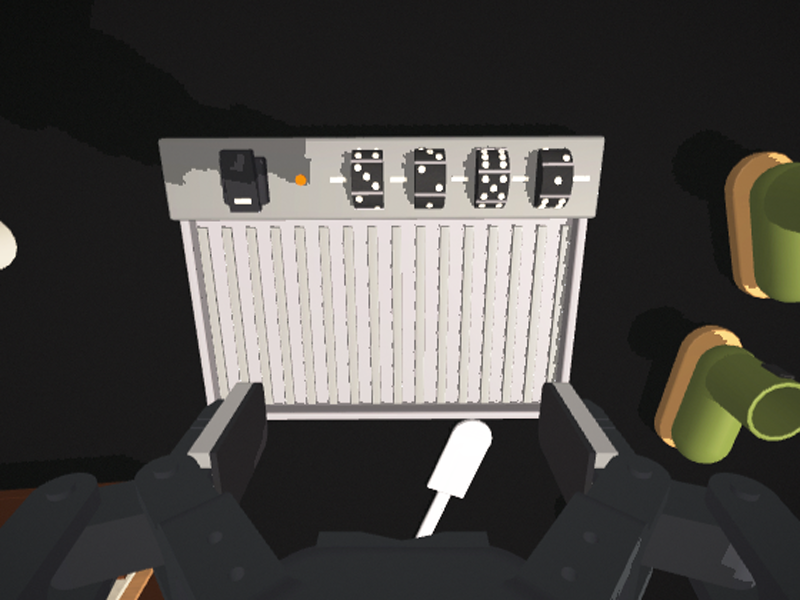

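The tray view shows the wheels at columns 553 (reads 1), 492 (5 with 6 above), 429 (2) and 367 (3). The rocker is at (243,180). The panel's front corners are (160,138) and (604,136), and the back lip corners are about (210,418) and (543,416).

Run:
```python
from h import *
import pickle
from scipy.optimize import least_squares
s=pickle.load(open('pics/w2.pkl','rb'));k=cam('wrist',s)
P=[((-155,-163,40),(159,138)),((-155,163,40),(605,136)),((90,-163,24),(211,418)),((-95,-163,40),(169,220)),((-95,163,40),(588,217))]
def res(q):
    c,sn=np.cos(q[2]),np.sin(q[2])
    return np.concatenate([proj(k,[q[0]+c*x-sn*y,q[1]+sn*x+c*y,z])/.7-u for (x,y,z),u in P])
r=least_squares(res,[580,-190,.11]);print(r.x,np.round(r.fun,1));q=r.x
np.save('tray.npy',q)
im=np.load('pics/w2.npy')
M=cv2.resize(im[85:165,220:440][:,:,::-1],(800,291),interpolation=cv2.INTER_CUBIC)
c,sn=np.cos(q[2]),np.sin(q[2])
for y in (125,80,35,-10):
    x=-125;u=proj(k,[q[0]+c*x-sn*y,q[1]+sn*x+c*y,58]);v=((u-[220,85])*800/220).astype(int);cv2.circle(M,tuple(map(int,v)),6,(0,0,255),2)
cv2.imwrite('pics/w2z.png',M)
```

```text
[ 5.96108462e+02 -1.95315698e+02  1.18284002e-01] [-5.1 -0.4  1.6 -1.1 -3.6  3.1 -1.9  0.9  8.6  1.4]
```

View pics/w2z.png

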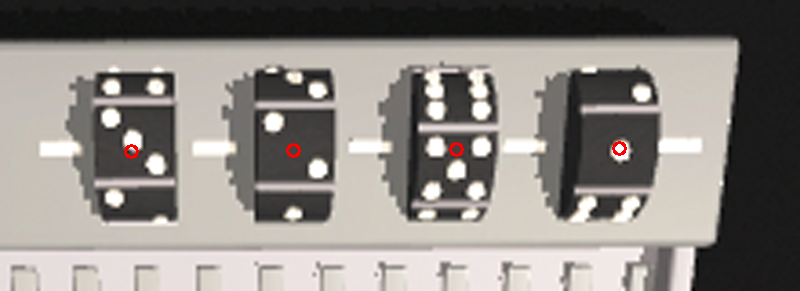

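Wheels read roughly w1 = 0, w2 = 4.42, w3 = 1.0 and w4 = 2.0, and the tray fit lines up with them. The dauber comes first.

Run:
```python
from h import *
go([470,247,230],np.pi+0.113)
```

```text
d tool [  2.2 438.4 100.6] rot [[0.0, 0.001, 0.0], [-0.001, 0.001, -3.141]] q7 2.09
```

Converted, 55 mm is 0.88, 53 mm is 0.848.

Request:
shift_gripper --plan '[{"trans": [0,0.88,0]},{"trans": [0,0.88,0]},{"trans": [0,0.88,0.16]},{"trans": [0,0.88,0.32]},{"trans": [0,0.88,0.32]},{"trans": [0,0.88,0.32]},{"trans": [0,0.88,0.32]},{"trans": [0.032,0.848,0.16]}]'

```text
time: 4.08
position: [469.4, 247.9, 229.7]
tool_rot: [[-0.994, -0.113, 0.0], [-0.113, 0.994, 0.0], [-0.0, 0.0, -1.0]]
ft_force: [1.1, -0.0, 0.9]
grip_width: 85.3
grasp_force: 0.0
```

Request:
shift_gripper --plan '[{},{}]'

```text
time: 4.32
position: [470.5, 245.5, 230.4]
tool_rot: [[-0.994, -0.112, 0.001], [-0.112, 0.994, 0.0], [-0.001, -0.0, -1.0]]
ft_force: [1.2, -0.7, 0.5]
grip_width: 85.2
grasp_force: 0.0
```

Run:
```python
from h import *
s=arm.get_state();im=read_camera('wrist');k=cam('wrist',s)
M=cv2.resize(im[:,:,::-1],(800,600),interpolation=cv2.INTER_CUBIC)
for p in [(470,247,100),(443,353,48),(443,353,8)]:
    v=proj(k,p)/.7;cv2.circle(M,(int(v[0]),int(v[1])),5,(0,0,255),2)
cv2.imwrite('pics/w3.png',M);print(s['position'])
import pickle;pickle.dump(s,open('pics/w3.pkl','wb'))
```

```text
[470.49756452 245.4523026  230.44946297]
```

View pics/w3.png

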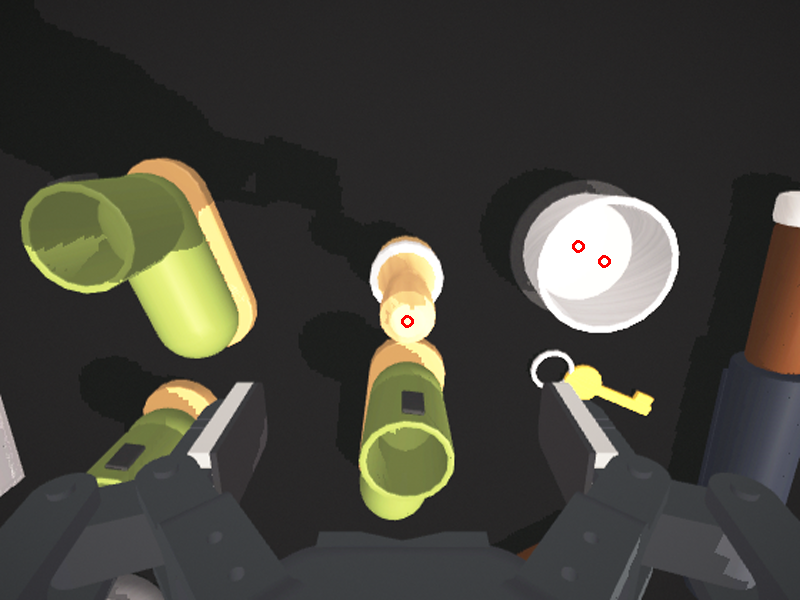

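The dauber marker sits on the handle top at (407,322), and the cup marker is about 3 mm off its mouth centre at (609,264), so I'll use (445,355) for the cup. Next is to descend and grasp.

Converted, 40 mm is 0.64, 24 mm is 0.384.

Request:
shift_gripper --plan '[{"trans": [0,0.016,0.64]},{"trans": [0,0,0.64]},{"trans": [0,0,0.384]},{}]'

```text
time: 4.88
position: [470.1, 244.3, 124.9]
tool_rot: [[-0.994, -0.109, -0.002], [-0.109, 0.994, -0.002], [0.002, -0.002, -1.0]]
ft_force: [-0.0, -0.4, -0.0]
grip_width: 85.5
grasp_force: 0.0
```

Request:
shift_gripper --plan '[{},{},{},{},{}]' --jaw 10 --grip_n 40

```text
time: 5.5
position: [470.9, 246.3, 126.6]
tool_rot: [[-0.994, -0.111, 0.001], [-0.111, 0.994, 0.001], [-0.001, 0.001, -1.0]]
ft_force: [-0.7, -1.1, 5.0]
grip_width: 24.2
grasp_force: 38.9
```

Request:
shift_gripper --plan '[{"trans": [0,0,-0.48]},{"trans": [0,0,-0.72]},{"trans": [0,0,-0.24]},{}]'

```text
time: 6.0
position: [470.7, 246.3, 216.4]
tool_rot: [[-0.994, -0.111, 0.001], [-0.111, 0.994, 0.001], [-0.001, 0.001, -1.0]]
ft_force: [0.2, 0.2, -0.7]
grip_width: 24.0
grasp_force: 39.4
```

Run:
```python
from h import *
go([445,355,216],np.pi+0.113)
```

```text
d tool [ 13.4 110.8   0.5] rot [[0.001, 0.001, -0.002], [0.002, -0.001, 3.14]] q7 1.2
```

Converted, 55 mm is 0.88, 7 mm is 0.112.

Request:
shift_gripper --plan '[{"trans": [0.096,0.88,0]},{"trans": [0.112,0.88,0]},{"trans": [0,0.016,0]},{},{}]'

```text
time: 6.62
position: [445.7, 353.2, 215.0]
tool_rot: [[-0.994, -0.109, -0.001], [-0.109, 0.994, -0.002], [0.001, -0.002, -1.0]]
ft_force: [-0.6, -0.1, -0.2]
grip_width: 23.9
grasp_force: 39.5
```

Run:
```python
from h import *
s=arm.get_state();print(s['position']);im=read_camera('wrist');k=cam('wrist',s)
M=cv2.resize(im[:,:,::-1],(800,600),interpolation=cv2.INTER_CUBIC)
v=proj(k,(445,355,48))/.7;cv2.circle(M,(int(v[0]),int(v[1])),5,(0,0,255),2)
cv2.imwrite('pics/w4.png',M)
```

```text
[445.71759293 353.22761871 214.97994257]
```

View pics/w4.png

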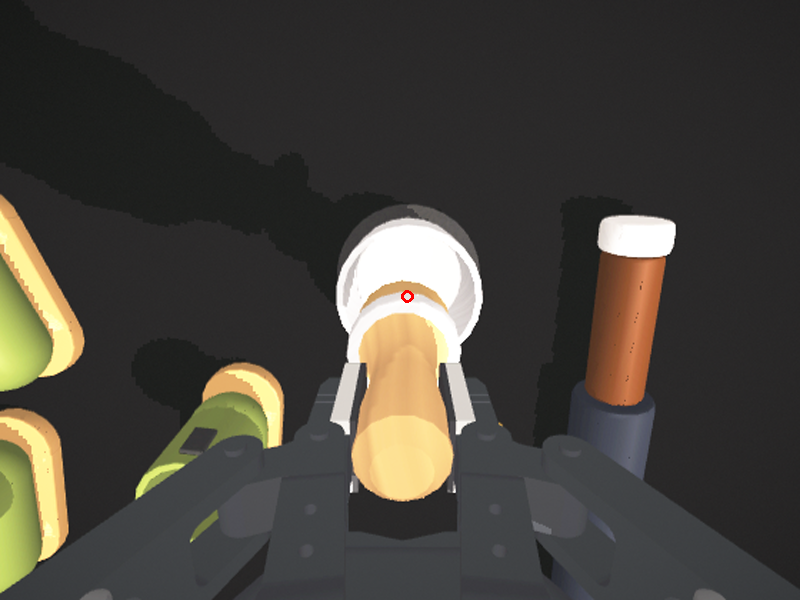

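The held dauber is centred over the cup, with the mouth centre at column 409 and my marker at 407. Going down.

Converted, 30 mm is 0.48, 25 mm is 0.4.

Request:
shift_gripper --plan '[{"trans": [0,0.016,0.48]},{"trans": [0,0,0.4]},{"trans": [0,0,0.24]},{"trans": [0,0,0.144]},{},{}]'

```text
time: 7.42
position: [445.6, 356.3, 137.8]
tool_rot: [[-0.994, -0.111, 0.001], [-0.111, 0.994, 0.001], [-0.001, 0.001, -1.0]]
ft_force: [1.1, 0.0, -1.1]
grip_width: 24.3
grasp_force: 39.5
```

Request:
shift_gripper --plan '[{"trans": [0,0,0.048]},{"trans": [0,0,0.016]},{},{},{}]'

```text
time: 8.05
position: [445.7, 356.6, 134.6]
tool_rot: [[-0.994, -0.111, 0.002], [-0.111, 0.994, 0.002], [-0.002, 0.002, -1.0]]
ft_force: [-1.1, -1.4, 9.0]
grip_width: 24.1
grasp_force: 40.3
```

Converted, -50 mm is -0.8, -45 mm is -0.72.

Request:
shift_gripper --plan '[{},{},{"trans": [0,0,-0.48]},{"trans": [0,0,-0.8]},{"trans": [0,0,-0.72]},{}]'

```text
time: 8.8
position: [446.6, 357.1, 262.6]
tool_rot: [[-0.994, -0.111, 0.006], [-0.111, 0.994, 0.006], [-0.007, 0.005, -1.0]]
ft_force: [-0.5, -0.7, -1.2]
grip_width: 23.7
grasp_force: 39.5
```

Add to h.py:
```python
def tw(x,y,z):
    q=np.load('tray.npy');c,s=np.cos(q[2]),np.sin(q[2]);return np.array([q[0]+c*x-s*y,q[1]+s*x+c*y,z])
TY=np.pi+0.118
```

Run:
```python
from h import *
go(tw(-20,-120,260),TY)
```

```text
d tool [-6.820e+01 -6.858e+02 -5.000e-01] rot [[0.005, 0.007, -0.007], [0.01, -0.008, 3.135]] q7 1.0
```

Converted, -53 mm is -0.848, -52 mm is -0.832.

Request:
shift_gripper --plan '[{"trans": [-0.096,-0.832,0]},{"trans": [-0.096,-0.848,0]},{"trans": [-0.08,-0.848,0]},{"trans": [-0.08,-0.848,0]},{"trans": [-0.08,-0.848,0]},{"trans": [-0.08,-0.848,0]},{"trans": [-0.08,-0.848,0]},{"trans": [-0.08,-0.848,0]}]'

```text
time: 9.8
position: [533.6, -61.3, 257.2]
tool_rot: [[-0.994, -0.111, -0.001], [-0.111, 0.994, 0.0], [0.001, 0.0, -1.0]]
ft_force: [1.1, 1.2, -0.7]
grip_width: 23.8
grasp_force: 39.5
```

Request:
shift_gripper --plan '[{"trans": [-0.08,-0.848,0]},{"trans": [-0.08,-0.848,0]},{"trans": [-0.08,-0.848,0]},{"trans": [-0.08,-0.848,0]},{"trans": [-0.08,-0.816,0]},{"rot": [0.0016,0.0022,-0.0022]},{},{}]'

```text
time: 10.8
position: [588.3, -316.6, 257.6]
tool_rot: [[-0.993, -0.12, -0.006], [-0.12, 0.993, -0.005], [0.007, -0.004, -1.0]]
ft_force: [-0.5, 0.3, -0.4]
grip_width: 24.5
grasp_force: 39.7
```

Run:
```python
from h import *
go(tw(-20,-120,142),TY)
```

```text
d tool [-2.800e+00 -1.000e-01  1.155e+02] rot [[-0.004, -0.007, 0.002], [0.011, -0.006, -3.139]] q7 2.33
```

Converted, 40 mm is 0.64, 20 mm is 0.32, -0.007 rad is -0.0022.

Request:
shift_gripper --plan '[{"trans": [-0.032,0,0.64],"rot": [-0.0013,-0.0022,0]},{"trans": [0,0,0.64]},{"trans": [0,0,0.32]},{"trans": [0,0,0.16]},{"trans": [0,0,0.064]},{},{}]'

```text
time: 11.68
position: [590.0, -318.8, 145.1]
tool_rot: [[-0.993, -0.118, 0.002], [-0.118, 0.993, -0.002], [-0.001, -0.002, -1.0]]
ft_force: [0.4, 0.3, -0.0]
grip_width: 23.9
grasp_force: 39.7
```

Request:
shift_gripper --plan '[{"trans": [0,0,0.032]},{},{}]'

```text
time: 12.05
position: [589.6, -318.4, 141.9]
tool_rot: [[-0.993, -0.118, 0.0], [-0.118, 0.993, -0.001], [0.0, -0.001, -1.0]]
ft_force: [0.5, 1.0, -1.3]
grip_width: 24.2
grasp_force: 39.7
```

Request:
shift_gripper --plan '[{"trans": [0,0,0.024]},{},{}]'

```text
time: 12.42
position: [589.7, -318.5, 140.7]
tool_rot: [[-0.993, -0.118, 0.001], [-0.118, 0.993, -0.001], [-0.0, -0.001, -1.0]]
ft_force: [-0.4, 0.6, 2.6]
grip_width: 23.9
grasp_force: 39.9
```

Request:
shift_gripper --plan '[{},{},{},{"trans": [0,0,-0.48]},{"trans": [0,0,-0.8]},{"trans": [0,0,-0.48]},{}]' --jaw 60

```text
time: 13.3
position: [590.4, -319.2, 253.7]
tool_rot: [[-0.993, -0.118, 0.005], [-0.118, 0.993, -0.003], [-0.005, -0.004, -1.0]]
ft_force: [0.7, -0.6, 0.1]
grip_width: 60.1
grasp_force: 0.0
```

Run:
```python
from h import *
go([547,257,255],np.pi+0.01)
go([600,103,255],np.pi-0.03)
go([447,100.5,255],np.pi+0.33)
```

```text
d tool [-24.8 577.3  -3.5] rot [[-0.004, 0.005, 0.108], [-0.007, -0.006, -3.033]] q7 2.34
d tool [-59.3 418.1  -2.7] rot [[-0.004, 0.005, 0.148], [-0.007, -0.005, -2.993]] q7 2.34
d tool [ 92.9 433.7  -3.5] rot [[-0.004, 0.004, -0.212], [0.006, 0.007, 2.93]] q7 2.34
```

Converted, 53 mm is 0.848, 52 mm is 0.832.

Request:
shift_gripper --plan '[{"trans": [-0.128,0.832,0]},{"trans": [-0.128,0.832,0]},{"trans": [-0.128,0.832,0]},{"trans": [-0.112,0.832,0]},{"trans": [-0.112,0.832,0]},{"trans": [-0.112,0.848,0]},{"trans": [-0.112,0.848,0]},{"trans": [-0.112,0.832,0]}]' --jaw 85

```text
time: 14.3
position: [598.1, 105.6, 248.8]
tool_rot: [[-0.993, -0.118, -0.002], [-0.118, 0.993, -0.001], [0.002, -0.001, -1.0]]
ft_force: [0.4, 0.0, -0.0]
grip_width: 85.5
grasp_force: 0.0
```

Request:
shift_gripper --plan '[{"rot": [0,0,0.0471]},{},{}]'

```text
time: 14.68
position: [598.7, 102.6, 249.4]
tool_rot: [[-1.0, 0.028, -0.001], [0.028, 1.0, -0.002], [0.001, -0.002, -1.0]]
ft_force: [0.2, -0.6, 0.0]
grip_width: 85.0
grasp_force: 0.0
```

Run:
```python
from h import *
s=arm.get_state();im=read_camera('wrist');k=cam('wrist',s);go([600,103,129],np.pi-0.03)
M=cv2.resize(im[:,:,::-1],(800,600),interpolation=cv2.INTER_CUBIC)
for p in [(600,103,95),(547,257,95),(447,100.5,95)]:
    v=proj(k,p)/.7;cv2.circle(M,(int(v[0]),int(v[1])),5,(0,0,255),2)
cv2.imwrite('pics/w5.png',M)
```

```text
d tool [ -1.3   0.7 120.6] rot [[-0.002, -0.0, 0.001], [0.001, -0.002, -3.141]] q7 1.47
```

View pics/w5.png

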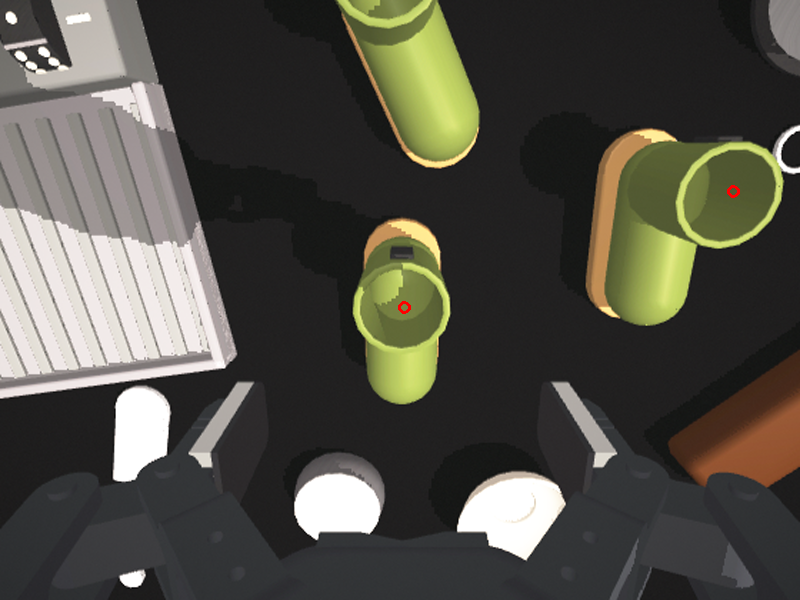

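Boot 2's rim is at (402,305), right under the marker, and boot 1's marker is within 3 px. Descending to grip boot 2.

Converted, 45 mm is 0.72, 30 mm is 0.48.

Request:
shift_gripper --plan '[{"trans": [-0.016,0.016,0.72]},{"trans": [0,0,0.72]},{"trans": [0,0,0.48]},{}]'

```text
time: 15.22
position: [598.3, 103.5, 127.6]
tool_rot: [[-1.0, 0.03, -0.005], [0.03, 1.0, -0.003], [0.005, -0.003, -1.0]]
ft_force: [-0.3, -0.1, 1.3]
grip_width: 85.0
grasp_force: 0.0
```

Request:
shift_gripper --plan '[{},{},{},{}]' --jaw 30 --grip_n 40

```text
time: 15.72
position: [600.9, 104.0, 132.1]
tool_rot: [[-1.0, 0.03, 0.003], [0.03, 1.0, -0.001], [-0.003, -0.0, -1.0]]
ft_force: [-1.0, -1.5, 4.6]
grip_width: 49.4
grasp_force: 41.0
```

Request:
shift_gripper --plan '[{"trans": [0,0,-0.48]},{"trans": [0,0,-0.8]},{"trans": [0,0,-0.64]},{"rot": [0,0,-0.0471]},{}]'

```text
time: 16.35
position: [599.9, 104.7, 251.1]
tool_rot: [[-0.993, -0.117, 0.002], [-0.117, 0.993, -0.0], [-0.002, -0.0, -1.0]]
ft_force: [-0.3, 0.5, -1.3]
grip_width: 49.4
grasp_force: 42.1
```

Run:
```python
from h import *
go(tw(-35,-45,250),TY)
```

```text
d tool [  74.  -342.5    1.1] rot [[-0.0, 0.002, -0.0], [0.002, 0.0, 3.141]] q7 1.6
```

Converted, -49 mm is -0.784, -48 mm is -0.768.

Request:
shift_gripper --plan '[{"trans": [0.16,-0.784,0]},{"trans": [0.16,-0.784,0]},{"trans": [0.176,-0.784,0]},{"trans": [0.176,-0.784,0]},{"trans": [0.176,-0.784,0]},{"trans": [0.176,-0.784,0]},{"trans": [0.16,-0.768,0]},{}]'

```text
time: 17.35
position: [564.2, -249.4, 250.1]
tool_rot: [[-0.994, -0.106, -0.002], [-0.106, 0.994, -0.004], [0.002, -0.004, -1.0]]
ft_force: [-0.1, 0.5, -0.7]
grip_width: 49.5
grasp_force: 42.4
```

Request:
shift_gripper --plan '[{"trans": [0,0,0.64]},{"trans": [0,0,0.48]},{"trans": [0,0,0.288]},{"trans": [0,0,0.16]},{},{}]'

```text
time: 18.1
position: [567.3, -244.0, 153.5]
tool_rot: [[-0.993, -0.118, 0.002], [-0.118, 0.993, -0.002], [-0.002, -0.002, -1.0]]
ft_force: [-0.1, 0.7, -1.8]
grip_width: 49.3
grasp_force: 42.4
```

```bash
python3 - <<'E'
from h import *
go(tw(-35,-45,145),TY)
E
```

```text
d tool [0.7 0.  8.5] rot [[-0.002, 0.002, -0.0], [0.003, 0.003, 3.141]] q7 2.27
```

Converted, 5 mm is 0.08, 2 mm is 0.032.

Request:
shift_gripper --plan '[{"trans": [0,0,0.08]},{"trans": [0,0,0.032]},{},{}]'

```text
time: 18.6
position: [566.7, -244.1, 146.2]
tool_rot: [[-0.993, -0.118, 0.001], [-0.118, 0.993, -0.001], [-0.001, -0.001, -1.0]]
ft_force: [-3.2, 0.8, 6.3]
grip_width: 49.2
grasp_force: 42.4
```

Request:
shift_gripper --plan '[{"trans": [0,0,0.032]},{},{}]'

```text
time: 18.98
position: [566.9, -244.7, 145.7]
tool_rot: [[-0.993, -0.117, 0.002], [-0.117, 0.993, -0.001], [-0.002, -0.002, -1.0]]
ft_force: [-7.2, 0.8, 16.6]
grip_width: 49.2
grasp_force: 41.7
```

Converted, -50 mm is -0.8, -30 mm is -0.48.

Request:
shift_gripper --plan '[{"trans": [0,0,-0.032]},{},{},{"trans": [0,0,-0.4]},{"trans": [0,0,-0.8]},{"trans": [0,0,-0.48]},{},{}]' --jaw 60

```text
time: 19.98
position: [566.5, -243.3, 249.4]
tool_rot: [[-0.993, -0.118, -0.001], [-0.118, 0.993, -0.0], [0.001, -0.0, -1.0]]
ft_force: [-1.4, 0.3, 0.1]
grip_width: 60.1
grasp_force: 0.0
```

Run:
```python
from h import *
go([547,257,250],np.pi+0.01)
```

```text
d tool [-39.8 499.1  -0.9] rot [[-0.0, -0.001, 0.108], [0.002, -0.001, -3.033]] q7 2.23
```

Converted, 56 mm is 0.896, 55 mm is 0.88.

Request:
shift_gripper --plan '[{"trans": [-0.064,0.88,0]},{"trans": [-0.064,0.88,0]},{"trans": [-0.064,0.88,0]},{"trans": [-0.08,0.896,0]},{"trans": [-0.08,0.896,0]},{"trans": [-0.064,0.896,0]},{"trans": [-0.064,0.896,0]},{"trans": [-0.08,0.88,0]}]' --jaw 85

```text
time: 20.98
position: [548.1, 203.2, 248.2]
tool_rot: [[-0.993, -0.118, -0.002], [-0.118, 0.993, -0.002], [0.003, -0.002, -1.0]]
ft_force: [1.4, 0.3, -0.1]
grip_width: 84.8
grasp_force: 0.0
```

Request:
shift_gripper --plan '[{"trans": [-0.08,0.88,0]},{"rot": [0,0,0.0344]},{},{}]'

```text
time: 21.48
position: [547.6, 255.4, 249.0]
tool_rot: [[-1.0, -0.011, -0.001], [-0.011, 1.0, -0.002], [0.001, -0.002, -1.0]]
ft_force: [0.3, 0.3, 0.3]
grip_width: 84.8
grasp_force: 0.0
```

Run:
```python
from h import *
s=arm.get_state();im=read_camera('wrist');k=cam('wrist',s);go([547,257,129],np.pi+0.01)
for nm,p in (('b1',(547,257,95)),('b3',(447,100.5,95))):print(nm,proj(k,p))
g=cv2.cvtColor(im,cv2.COLOR_RGB2HSV);m=((g[...,0]>28)&(g[...,0]<42)&(g[...,1]>60)).astype(np.uint8)
M=cv2.resize(im[:,:,::-1],(800,600),interpolation=cv2.INTER_CUBIC)
v=proj(k,(547,257,95))/.7;cv2.circle(M,(int(v[0]),int(v[1])),5,(0,0,255),2)
cv2.imwrite('pics/w6.png',M)
```

```text
d tool [  0.6   1.8 120.3] rot [[-0.002, -0.001, 0.0], [0.001, -0.003, -3.141]] q7 1.21
b1 [285.14604696 213.32738505]
b3 [34.61138773 57.96469405]
```

View pics/w6.png

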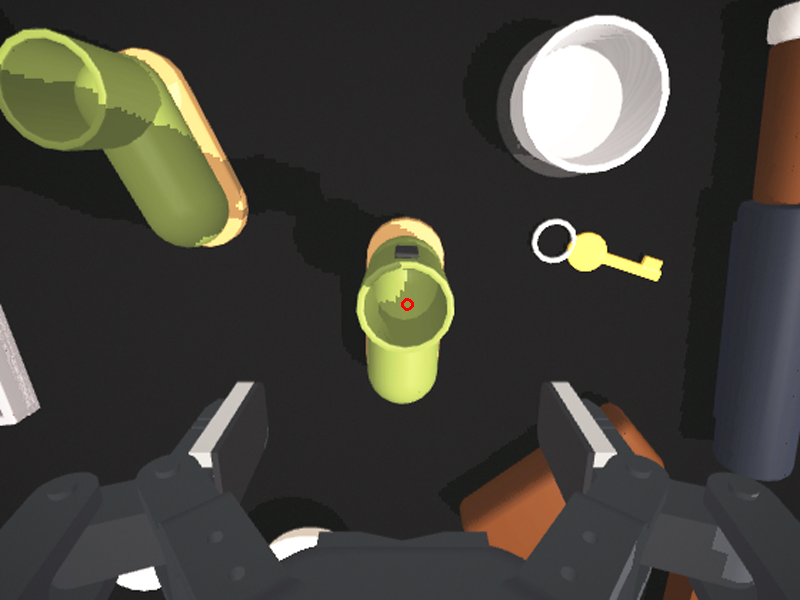

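Boot 1's rim at (406,305) is under the marker and its yaw is aligned. Boot 3's rim is still where I measured it, at (52,90).

Converted, 45 mm is 0.72, 30 mm is 0.48.

Request:
shift_gripper --plan '[{"trans": [0,0.016,0.72]},{"trans": [0,0,0.72]},{"trans": [0,0,0.48]},{}]'

```text
time: 22.02
position: [546.3, 256.0, 127.4]
tool_rot: [[-1.0, -0.01, -0.004], [-0.01, 1.0, -0.004], [0.004, -0.004, -1.0]]
ft_force: [-0.5, 0.2, 0.2]
grip_width: 84.8
grasp_force: 0.0
```

Request:
shift_gripper --plan '[{},{},{},{}]' --jaw 30 --grip_n 40

```text
time: 22.52
position: [548.6, 257.4, 132.0]
tool_rot: [[-1.0, -0.01, 0.003], [-0.01, 1.0, 0.0], [-0.003, 0.0, -1.0]]
ft_force: [-1.5, -1.9, 6.8]
grip_width: 49.2
grasp_force: 40.8
```

Request:
shift_gripper --plan '[{"trans": [0,0,-0.48]},{"trans": [0,0,-0.8]},{"trans": [0,0,-0.64]},{"rot": [0,0,-0.0344]},{}]'

```text
time: 23.15
position: [547.7, 257.6, 251.0]
tool_rot: [[-0.993, -0.118, 0.001], [-0.118, 0.993, 0.0], [-0.001, 0.0, -1.0]]
ft_force: [-0.5, -0.2, -1.8]
grip_width: 49.3
grasp_force: 41.9
```

Run:
```python
from h import *
go(tw(-35,30,250),TY)
```

```text
d tool [  40.2 -425.5    0.9] rot [[0.0, 0.001, -0.0], [0.002, -0.0, 3.141]] q7 1.31
```

Converted, -54 mm is -0.864, -53 mm is -0.848.

Request:
shift_gripper --plan '[{"trans": [0.08,-0.848,0]},{"trans": [0.08,-0.848,0]},{"trans": [0.08,-0.848,0]},{"trans": [0.08,-0.848,0]},{"trans": [0.08,-0.848,0]},{"trans": [0.08,-0.848,0]},{"trans": [0.08,-0.848,0]},{"trans": [0.08,-0.864,0]}]'

```text
time: 24.15
position: [557.6, -170.5, 250.0]
tool_rot: [[-0.993, -0.116, -0.001], [-0.116, 0.993, -0.001], [0.001, -0.0, -1.0]]
ft_force: [0.7, -0.5, -1.0]
grip_width: 49.3
grasp_force: 42.0
```

Request:
shift_gripper --plan '[{"trans": [0,0,0.64]},{"trans": [0,0,0.48]},{"trans": [0,0,0.288]},{"trans": [0,0,0.16]},{"trans": [0,0,0.08]},{"trans": [0,0,0.024]},{},{}]'

```text
time: 25.15
position: [558.3, -169.3, 146.3]
tool_rot: [[-0.993, -0.118, 0.001], [-0.118, 0.993, -0.001], [-0.001, -0.001, -1.0]]
ft_force: [-0.3, -0.4, -0.4]
grip_width: 49.0
grasp_force: 42.2
```

The rows are not in the units I measure in: shifts go in shares of 62.5 mm and turns go in shares of pi rad. I convert before sending: 1 mm is 0.016.

Request:
shift_gripper --plan '[{"trans": [0,0,0.016]},{},{}]'

```text
time: 25.52
position: [558.1, -169.6, 146.0]
tool_rot: [[-0.993, -0.118, 0.001], [-0.118, 0.993, -0.001], [-0.001, -0.001, -1.0]]
ft_force: [-4.4, -0.2, 8.4]
grip_width: 49.5
grasp_force: 42.6
```

Request:
shift_gripper --plan '[{},{},{},{"trans": [0,0,-0.4]},{"trans": [0,0,-0.8]},{"trans": [0,0,-0.48]},{},{}]' --jaw 60

```text
time: 26.52
position: [557.7, -168.9, 249.0]
tool_rot: [[-0.993, -0.118, -0.001], [-0.118, 0.993, -0.001], [0.001, -0.001, -1.0]]
ft_force: [0.5, 0.1, 0.1]
grip_width: 60.0
grasp_force: 0.0
```

Run:
```python
from h import *
go([447.5,100.5,250],np.pi+0.33)
```

```text
d tool [ 77.6 280.5  -1.1] rot [[-0.0, -0.001, -0.212], [-0.001, 0.001, 2.93]] q7 2.1
```

Converted, 47 mm is 0.752, 46 mm is 0.736, -0.106 rad is -0.0337.

Request:
shift_gripper --plan '[{"trans": [0.208,0.752,0]},{"trans": [0.208,0.752,0]},{"trans": [0.208,0.752,0]},{"trans": [0.208,0.752,0]},{"trans": [0.208,0.736,0]},{"trans": [0.208,0.736,0]},{"rot": [0,0,-0.0337]},{"rot": [0,0,-0.0337]}]' --jaw 85

```text
time: 27.52
position: [446.5, 100.4, 248.1]
tool_rot: [[-0.944, -0.329, -0.002], [-0.329, 0.944, -0.002], [0.003, -0.001, -1.0]]
ft_force: [-0.4, -0.8, -1.2]
grip_width: 85.1
grasp_force: 0.0
```

Request:
shift_gripper --plan '[{},{}]'

```text
time: 27.78
position: [447.2, 99.5, 248.8]
tool_rot: [[-0.947, -0.322, -0.001], [-0.322, 0.947, -0.002], [0.002, -0.001, -1.0]]
ft_force: [-0.6, 0.4, 0.6]
grip_width: 85.0
grasp_force: 0.0
```

Run:
```python
from h import *
s=arm.get_state();im=read_camera('wrist');k=cam('wrist',s);go([447.5,100.5,129],np.pi+0.33)
M=cv2.resize(im[:,:,::-1],(800,600),interpolation=cv2.INTER_CUBIC)
v=proj(k,(447.5,100.5,95))/.7;cv2.circle(M,(int(v[0]),int(v[1])),5,(0,0,255),2)
cv2.imwrite('pics/w7.png',M)
```

```text
d tool [ -0.7   1.  119.9] rot [[-0.001, -0.001, -0.002], [-0.002, 0.002, 3.14]] q7 1.63
```

View pics/w7.png

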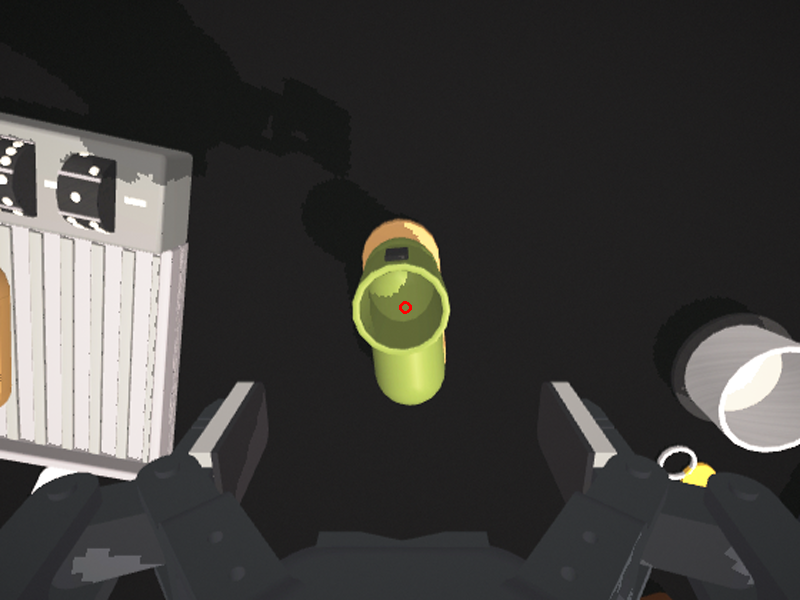

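Boot 3's rim is at (402,308) under the marker. Grasping it.

Converted, 45 mm is 0.72, 30 mm is 0.48.

Request:
shift_gripper --plan '[{"trans": [0,0,0.72]},{"trans": [0,0,0.72]},{"trans": [0,0,0.48]},{}]'

```text
time: 28.32
position: [446.0, 98.9, 127.5]
tool_rot: [[-0.946, -0.323, -0.005], [-0.323, 0.946, -0.003], [0.005, -0.002, -1.0]]
ft_force: [0.3, 0.8, 1.4]
grip_width: 85.2
grasp_force: 0.0
```

Request:
shift_gripper --plan '[{},{},{},{}]' --jaw 30 --grip_n 40

```text
time: 28.82
position: [448.6, 99.6, 131.2]
tool_rot: [[-0.946, -0.324, 0.003], [-0.324, 0.946, 0.0], [-0.003, -0.001, -1.0]]
ft_force: [-0.6, -2.0, 5.9]
grip_width: 49.5
grasp_force: 40.6
```

Request:
shift_gripper --plan '[{"trans": [0,0,-0.48]},{"trans": [0,0,-0.8]},{"trans": [0,0,-0.64]},{"rot": [0,0,0.035]},{"rot": [0,0,0.035]},{}]'

```text
time: 29.58
position: [447.5, 99.7, 250.1]
tool_rot: [[-0.994, -0.111, 0.001], [-0.111, 0.994, -0.0], [-0.001, -0.0, -1.0]]
ft_force: [0.4, 0.0, -2.3]
grip_width: 49.4
grasp_force: 42.1
```

Run:
```python
from h import *
go(tw(-35,105,250),TY)
```

```text
d tool [ -79.3 -204.9    0.3] rot [[-0.0, 0.001, -0.007], [0.001, 0.001, 3.134]] q7 1.42
```

Converted, -51 mm is -0.816, 40 mm is 0.64.

Request:
shift_gripper --plan '[{"trans": [-0.32,-0.816,0]},{"trans": [-0.32,-0.816,0]},{"trans": [-0.32,-0.816,0]},{"trans": [-0.304,-0.816,0]},{},{"trans": [0,0,0.64]},{"trans": [0,0,0.48]},{"trans": [0,0,0.288]}]'

```text
time: 30.58
position: [547.8, -93.4, 160.2]
tool_rot: [[-0.994, -0.113, -0.002], [-0.113, 0.994, -0.0], [0.002, -0.0, -1.0]]
ft_force: [-0.5, 0.5, -3.0]
grip_width: 49.2
grasp_force: 42.8
```

Request:
shift_gripper --plan '[{"trans": [0,0,0.16]},{"trans": [0,0,0.064]},{"trans": [0,0,0.032]},{"trans": [0,0,0.016]},{},{}]'

```text
time: 31.32
position: [548.7, -94.7, 145.3]
tool_rot: [[-0.994, -0.11, 0.001], [-0.11, 0.994, -0.001], [-0.001, -0.001, -1.0]]
ft_force: [-3.3, 0.2, 4.5]
grip_width: 49.3
grasp_force: 43.1
```

Converted, -60 mm is -0.96, -50 mm is -0.8.

Request:
shift_gripper --plan '[{},{},{},{"trans": [0,0,-0.4]},{"trans": [0,0,-0.8]},{"trans": [0,0,-0.96]},{},{}]' --jaw 60

```text
time: 32.33
position: [548.4, -94.2, 279.5]
tool_rot: [[-0.994, -0.11, 0.0], [-0.11, 0.994, -0.001], [-0.0, -0.001, -1.0]]
ft_force: [0.1, -0.4, -0.5]
grip_width: 60.0
grasp_force: 0.0
```

Add to h.py:
```python
def wheels(im,s,dbg=None):
    k=cam('wrist',s);g=cv2.cvtColor(im,cv2.COLOR_RGB2GRAY).astype(np.float32);th=np.linspace(-1.0,1.0,161);vs=np.linspace(-8,8,33);out=[];st=[]
    for w,y in enumerate((125,80,35,-10),1):
        P=np.array([[proj(k,tw(-125+22*np.sin(t),y+v,36+22*np.cos(t))) for v in vs] for t in th],np.float32)
        U=cv2.remap(g,P[...,0],P[...,1],cv2.INTER_CUBIC);m=np.percentile(U,20,axis=1)
        C=[np.interp(p+np.array([-1.0472,0,1.0472]),th,m,left=np.nan,right=np.nan) for p in np.arange(-.5236,.5236,.01)]
        sc=np.array([np.nanmean(c) for c in C]);p=np.arange(-.5236,.5236,.01)[sc.argmax()]
        off=p-np.sign(p)*.5236   # face centre theta nearest the top
        F=U[(th>off-.42)&(th<off+.42)];t_=(F.max()+F.min())/2
        n=cv2.connectedComponentsWithStats((F>t_).astype(np.uint8))[2][1:,4];n=int((n>8).sum())
        out.append((w,n,round(float(off),3),round((n-1)*1.0472+off,3),round(float(sc.max()-np.median(sc)),1)));st.append(U)
    if dbg: cv2.imwrite(dbg,cv2.resize(np.hstack(st),None,fx=4,fy=3))
    return out
```

Run:
```python
from h import *
import pickle
print(wheels(np.load('pics/w2.npy'),pickle.load(open('pics/w2.pkl','rb')),'pics/wh.png'))
s=arm.get_state();im=read_camera('wrist');print(wheels(im,s,'pics/wh2.png'))
go(tw(-135,125,150),TY)
```

```text
[(1, 1, 0.01, np.float64(0.01), 146.7), (2, 5, 0.24, np.float64(4.429), 139.4), (3, 2, -0.077, np.float64(0.97), 146.6), (4, 3, -0.147, np.float64(1.947), 144.9)]
[(1, 1, 0.01, np.float64(0.01), 162.3), (2, 5, 0.23, np.float64(4.419), 159.4), (3, 2, -0.067, np.float64(0.98), 165.2), (4, 3, -0.127, np.float64(1.967), 127.6)]
d tool [ 99.2  18.1 128.7] rot [[-0.001, -0.002, -0.008], [-0.002, 0.001, 3.134]] q7 1.93[ WARN:0@5.108] global loadsave.cpp:1063 imwrite_ Unsupported depth image for selected encoder is fallbacked to CV_8U.
```

The wheel reader works and two views agree: w1 = 0.01, w2 = 4.42, w3 = 0.97 and w4 = 1.96 (the last needs only a small turn). Next I'll roll wheel 1.

Converted, 38 mm is 0.608, 35 mm is 0.56, -0.008 rad is -0.0025.

Request:
shift_gripper --plan '[{"trans": [0.528,0.096,0.32]},{"trans": [0.528,0.096,0.56],"rot": [0,0,-0.0025]},{"trans": [0.528,0.096,0.56]},{"trans": [0,0,0.608]},{},{}]' --jaw 0 --grip_n 20

```text
time: 33.12
position: [448.6, -88.0, 152.2]
tool_rot: [[-0.993, -0.118, -0.0], [-0.118, 0.993, -0.002], [0.0, -0.002, -1.0]]
ft_force: [-0.0, -0.3, 0.5]
grip_width: -0.1
grasp_force: 0.0
```

Request:
shift_gripper --plan '[{"trans": [0,0,0.192]},{"trans": [0,0,0.048]},{},{}]'

```text
time: 33.62
position: [448.2, -87.8, 136.8]
tool_rot: [[-0.993, -0.118, 0.0], [-0.118, 0.993, -0.001], [-0.0, -0.001, -1.0]]
ft_force: [0.7, -0.3, -0.0]
grip_width: -0.0
grasp_force: 0.0
```

Run:
```python
from h import *
go(tw(-135,125,131),TY)
```

```text
d tool [0.9 0.8 5.8] rot [[-0.001, 0.0, 0.0], [-0.0, -0.002, -3.141]] q7 1.95
```

Converted, 3 mm is 0.048, 2 mm is 0.032.

Request:
shift_gripper --plan '[{"trans": [0,0,0.048]},{"trans": [0,0,0.032]},{},{}]'

```text
time: 34.12
position: [448.1, -87.8, 131.6]
tool_rot: [[-0.993, -0.118, 0.0], [-0.118, 0.993, -0.001], [0.0, -0.001, -1.0]]
ft_force: [-0.3, 0.5, 0.8]
grip_width: 0.0
grasp_force: 0.0
```

Request:
shift_gripper --plan '[{"trans": [0,0,0.024]},{},{}]'

```text
time: 34.5
position: [448.5, -87.8, 130.5]
tool_rot: [[-0.993, -0.118, 0.001], [-0.118, 0.993, -0.001], [-0.001, -0.001, -1.0]]
ft_force: [-1.4, 0.5, 5.1]
grip_width: -0.2
grasp_force: 2.7
```

Converted, -5 mm is -0.08.

Request:
shift_gripper --plan '[{"trans": [-0.08,0,0]},{"trans": [-0.08,0,0]},{"trans": [-0.08,0,0]},{"trans": [-0.08,0,0]},{}]'

```text
time: 35.12
position: [468.4, -85.3, 130.2]
tool_rot: [[-0.993, -0.118, 0.001], [-0.118, 0.993, -0.001], [-0.001, -0.001, -1.0]]
ft_force: [1.3, 1.1, 2.8]
grip_width: -0.3
grasp_force: 1.2
```

Request:
shift_gripper --plan '[{"trans": [0,0,-0.128]},{}]'

```text
time: 35.38
position: [468.0, -85.5, 138.7]
tool_rot: [[-0.993, -0.118, 0.001], [-0.118, 0.993, -0.001], [-0.001, -0.001, -1.0]]
ft_force: [-0.9, -0.0, 0.0]
grip_width: 0.2
grasp_force: 0.0
```

Run:
```python
from h import *
s=arm.get_state();im=read_camera('wrist');print(wheels(im,s,'pics/wh2.png'));print(s['position'])
cv2.imwrite('pics/w8.png',im[:,:,::-1])
```

```text
[(1, 2, -0.157, np.float64(0.89), 93.1), (2, 4, 0.21, np.float64(3.352), 147.9), (3, 2, -0.107, np.float64(0.94), 108.1), (4, 3, -0.157, np.float64(1.937), 145.1)]
[468.02294753 -85.52238385 138.69809033][ WARN:0@6.537] global loadsave.cpp:1063 imwrite_ Unsupported depth image for selected encoder is fallbacked to CV_8U.
```

Converted, 20 mm is 0.32, -8 mm is -0.128.

Request:
shift_gripper --plan '[{"trans": [0.32,0,0]},{"trans": [0,0,0.128]},{},{"trans": [-0.08,0,0]},{"trans": [-0.08,0,0]},{"trans": [-0.08,0,0]},{"trans": [-0.08,0,0]},{"trans": [0,0,-0.128]}]'

```text
time: 36.42
position: [467.9, -85.2, 137.6]
tool_rot: [[-0.993, -0.118, -0.001], [-0.118, 0.993, -0.001], [0.002, -0.001, -1.0]]
ft_force: [-0.1, -0.8, -0.3]
grip_width: 0.1
grasp_force: 0.0
```

Request:
shift_gripper --plan '[{"trans": [0.32,0,0]},{"trans": [0,0,0.128]},{},{"trans": [-0.08,0,0]},{"trans": [-0.08,0,0]},{"trans": [-0.08,0,0]},{"trans": [-0.08,0,0]},{"trans": [0,0,-0.128]}]'

```text
time: 37.42
position: [468.0, -85.1, 137.7]
tool_rot: [[-0.993, -0.118, -0.001], [-0.118, 0.993, -0.001], [0.002, -0.001, -1.0]]
ft_force: [0.7, 0.1, -0.1]
grip_width: -0.1
grasp_force: 0.0
```

Request:
shift_gripper --plan '[{}]'

```text
time: 37.55
position: [468.3, -85.4, 138.6]
tool_rot: [[-0.993, -0.118, 0.001], [-0.118, 0.993, -0.001], [-0.001, -0.001, -1.0]]
ft_force: [0.4, -0.5, -1.2]
grip_width: 0.0
grasp_force: 0.0
```

```bash
python3 - <<'E'
from h import *
s=arm.get_state();im=read_camera('wrist');print(wheels(im,s));print(s['position'])
E
```

```text
[(1, 4, -0.347, np.float64(2.794), 113.6), (2, 4, 0.23, np.float64(3.372), 146.1), (3, 2, -0.127, np.float64(0.92), 111.1), (4, 3, -0.147, np.float64(1.947), 142.3)]
[468.25266867 -85.38887068 138.57837124]
```

Converted, 14 mm is 0.224, -12 mm is -0.192.

Request:
shift_gripper --plan '[{"trans": [0.224,0,0]},{"trans": [0,0,0.128]},{},{"trans": [-0.064,0,0]},{"trans": [-0.056,0,0]},{},{"trans": [0,0,-0.192]},{}]'

```text
time: 38.6
position: [461.8, -86.2, 142.8]
tool_rot: [[-0.993, -0.118, 0.001], [-0.118, 0.993, -0.001], [-0.001, -0.001, -1.0]]
ft_force: [0.3, 1.1, -0.1]
grip_width: -0.2
grasp_force: 0.0
```

```bash
python3 - <<'E'
from h import *
s=arm.get_state();im=read_camera('wrist');print(wheels(im,s));go(tw(-115,80,142),TY)
E
```

```text
[(1, 4, 0.1, np.float64(3.242), 77.0), (2, 4, 0.24, np.float64(3.382), 146.5), (3, 2, -0.097, np.float64(0.95), 148.9), (4, 3, -0.177, np.float64(1.917), 133.4)]
d tool [ -5.7 -44.3   0.4] rot [[-0.001, 0.001, 0.0], [-0.001, -0.001, -3.141]] q7 1.95
```

Converted, -44 mm is -0.704, 8 mm is 0.128.

Request:
shift_gripper --plan '[{"trans": [-0.096,-0.704,0]},{"trans": [0,0,0.064]},{"trans": [0,0,0.128]},{},{}]'

```text
time: 39.28
position: [473.1, -128.7, 130.2]
tool_rot: [[-0.993, -0.119, 0.001], [-0.119, 0.993, -0.001], [-0.001, -0.001, -1.0]]
ft_force: [1.7, -1.9, 2.2]
grip_width: 0.0
grasp_force: 1.7
```

Request:
shift_gripper --plan '[{"trans": [0.08,0,0]},{"trans": [0.08,0,0]},{"trans": [0.08,0,0]},{"trans": [0.08,0,0]},{"trans": [0,0,-0.128]},{"trans": [-0.32,0,0]},{"trans": [0,0,0.128]},{}]'

```text
time: 40.28
position: [472.9, -128.5, 130.1]
tool_rot: [[-0.993, -0.119, 0.001], [-0.119, 0.993, -0.001], [-0.001, -0.001, -1.0]]
ft_force: [2.6, 1.3, 4.8]
grip_width: -0.2
grasp_force: 2.6
```

Request:
shift_gripper --plan '[{"trans": [0.08,0,0]},{"trans": [0.08,0,0]},{"trans": [0.08,0,0]},{"trans": [0.08,0,0]},{"trans": [0,0,-0.128]},{"trans": [-0.32,0,0]},{}]'

```text
time: 41.15
position: [472.9, -128.8, 138.1]
tool_rot: [[-0.993, -0.119, -0.0], [-0.119, 0.993, -0.001], [0.001, -0.001, -1.0]]
ft_force: [-0.0, -0.2, -0.2]
grip_width: 0.2
grasp_force: 0.0
```

```bash
python3 - <<'E'
from h import *
s=arm.get_state();im=read_camera('wrist');print(wheels(im,s))
E
```

```text
[(1, 4, 0.14, np.float64(3.282), 161.6), (2, 3, 0.39, np.float64(2.484), 58.0), (3, 2, -0.077, np.float64(0.97), 132.5), (4, 3, -0.197, np.float64(1.897), 99.8)]
```

Converted, -15 mm is -0.24, -8 mm is -0.128.

Request:
shift_gripper --plan '[{"trans": [0,0,0.128]},{},{"trans": [0.08,0,0]},{"trans": [0.08,0,0]},{"trans": [0.08,0,0]},{"trans": [0.08,0,0]},{"trans": [0,0,-0.128]},{"trans": [-0.24,0,0]}]'

```text
time: 42.2
position: [467.5, -129.9, 138.5]
tool_rot: [[-0.993, -0.117, 0.0], [-0.117, 0.993, -0.0], [-0.0, -0.0, -1.0]]
ft_force: [0.9, -0.6, 0.5]
grip_width: 0.2
grasp_force: 0.0
```

Request:
shift_gripper --plan '[{"trans": [0,0,0.128]},{},{"trans": [0.08,0,0]},{"trans": [0.064,0,0]},{},{"trans": [0,0,-0.192]},{}]'

```text
time: 43.08
position: [459.0, -131.0, 142.5]
tool_rot: [[-0.993, -0.118, 0.001], [-0.118, 0.993, -0.001], [-0.0, -0.001, -1.0]]
ft_force: [0.1, -0.8, 0.2]
grip_width: 0.1
grasp_force: 0.0
```

```bash
python3 - <<'E'
from h import *
s=arm.get_state();im=read_camera('wrist');print(wheels(im,s));go(tw(-135,35,142),TY)
E
```

```text
[(1, 4, 0.11, np.float64(3.252), 161.6), (2, 2, 0.06, np.float64(1.107), 69.8), (3, 2, -0.087, np.float64(0.96), 133.5), (4, 3, -0.167, np.float64(1.927), 130.8)]
d tool [  6.2 -45.2   0.2] rot [[-0.001, 0.0, 0.0], [-0.0, -0.002, -3.141]] q7 2.06
```

Converted, -45 mm is -0.72, 8 mm is 0.128.

Request:
shift_gripper --plan '[{"trans": [0.096,-0.72,0]},{"trans": [0,0,0.064]},{"trans": [0,0,0.128]},{},{}]'

```text
time: 43.75
position: [458.9, -176.0, 130.5]
tool_rot: [[-0.993, -0.119, 0.002], [-0.119, 0.993, -0.002], [-0.001, -0.002, -1.0]]
ft_force: [-0.5, -2.5, 7.5]
grip_width: 0.2
grasp_force: 3.7
```

Request:
shift_gripper --plan '[{"trans": [-0.08,0,0]},{"trans": [-0.08,0,0]},{"trans": [-0.08,0,0]},{"trans": [-0.08,0,0]},{"trans": [0,0,-0.128]},{"trans": [0.32,0,0]},{"trans": [0,0,0.128]},{}]'

```text
time: 44.75
position: [458.7, -175.7, 130.5]
tool_rot: [[-0.993, -0.118, 0.001], [-0.118, 0.993, -0.0], [-0.001, -0.0, -1.0]]
ft_force: [-1.8, -0.2, 6.3]
grip_width: -0.2
grasp_force: 3.2
```

Request:
shift_gripper --plan '[{"trans": [-0.08,0,0]},{"trans": [-0.08,0,0]},{"trans": [-0.08,0,0]},{"trans": [-0.08,0,0]},{"trans": [0,0,-0.128]},{"trans": [0.32,0,0]},{"trans": [0,0,0.128]},{}]'

```text
time: 45.75
position: [458.8, -176.2, 130.6]
tool_rot: [[-0.993, -0.118, 0.001], [-0.118, 0.993, -0.001], [-0.001, -0.001, -1.0]]
ft_force: [-1.8, -0.8, 4.9]
grip_width: -0.2
grasp_force: 2.6
```

Request:
shift_gripper --plan '[{"trans": [-0.08,0,0]},{"trans": [-0.08,0,0]},{"trans": [-0.08,0,0]},{"trans": [-0.08,0,0]},{"trans": [0,0,-0.128]},{"trans": [0.24,0,0]},{}]'

```text
time: 46.62
position: [461.3, -175.9, 138.0]
tool_rot: [[-0.993, -0.117, -0.001], [-0.117, 0.993, -0.0], [0.001, -0.0, -1.0]]
ft_force: [1.3, -0.1, -0.3]
grip_width: -0.2
grasp_force: 0.0
```

```bash
python3 - <<'E'
from h import *
s=arm.get_state();im=read_camera('wrist');print(wheels(im,s))
E
```

```text
[(1, 4, 0.11, np.float64(3.252), 155.9), (2, 2, 0.06, np.float64(1.107), 143.8), (3, 2, -0.327, np.float64(0.72), 51.8), (4, 3, -0.167, np.float64(1.927), 130.4)]
```

Converted, -12 mm is -0.192, 8 mm is 0.128.

Request:
shift_gripper --plan '[{"trans": [0,0,0.128]},{},{"trans": [-0.064,0,0]},{"trans": [-0.048,0,0]},{},{"trans": [0,0,-0.192]},{}]'

```text
time: 47.55
position: [470.4, -175.0, 142.9]
tool_rot: [[-0.993, -0.118, 0.001], [-0.118, 0.993, -0.001], [-0.001, -0.001, -1.0]]
ft_force: [-0.2, -0.9, -1.2]
grip_width: -0.2
grasp_force: 0.0
```

```bash
python3 - <<'E'
from h import *
s=arm.get_state();im=read_camera('wrist');print(wheels(im,s));go(tw(-127,-10,142),TY)
E
```

```text
[(1, 4, 0.12, np.float64(3.262), 149.6), (2, 2, 0.1, np.float64(1.147), 165.7), (3, 4, 0.03, np.float64(3.172), 65.5), (4, 3, -0.167, np.float64(1.927), 140.3)]
d tool [  4.4 -45.3   0.5] rot [[-0.001, 0.001, 0.0], [-0.001, -0.002, -3.141]] q7 2.18
```

Converted, -45 mm is -0.72, -12 mm is -0.192.

Request:
shift_gripper --plan '[{"trans": [0.064,-0.72,0]},{"trans": [0,0,0.064]},{"trans": [0,0,0.128]},{},{"trans": [-0.056,0,0]},{},{"trans": [0,0,-0.192]},{}]'

```text
time: 48.6
position: [475.2, -218.9, 142.9]
tool_rot: [[-0.993, -0.119, 0.001], [-0.119, 0.993, -0.001], [-0.001, -0.001, -1.0]]
ft_force: [-0.6, 0.2, 0.8]
grip_width: 0.0
grasp_force: 0.0
```

Request:
shift_gripper --plan '[{"trans": [0,0.72,0]},{"trans": [0,0.72,0]},{"trans": [0,0.72,0]},{},{"trans": [0,0,0.192]},{},{"trans": [0.04,0,0]},{"trans": [0,0,-0.192]}]'

```text
time: 49.6
position: [455.6, -86.9, 141.3]
tool_rot: [[-0.993, -0.116, -0.002], [-0.116, 0.993, -0.002], [0.002, -0.001, -1.0]]
ft_force: [0.8, -0.5, 0.3]
grip_width: 0.2
grasp_force: 0.0
```

Request:
shift_gripper --plan '[{"trans": [-0.32,-0.4,-0.8]},{"trans": [-0.32,-0.4,-0.8]},{"trans": [-0.32,-0.4,-0.8]},{"trans": [0,-0.48,0]},{},{}]'

```text
time: 50.35
position: [527.8, -182.9, 291.5]
tool_rot: [[-0.993, -0.117, -0.002], [-0.117, 0.993, -0.001], [0.002, -0.001, -1.0]]
ft_force: [0.1, 0.1, 0.2]
grip_width: -0.3
grasp_force: 0.0
```

```bash
python3 - <<'E'
from h import *
s=arm.get_state();im=read_camera('wrist');print(wheels(im,s));go(tw(-152,-100,160),TY)
M=cv2.resize(im[:,:,::-1],(800,600),interpolation=cv2.INTER_CUBIC)
cv2.imwrite('pics/w9.png',M)
E
```

```text
[(1, 4, 0.05, np.float64(3.192), 150.4), (2, 2, 0.09, np.float64(1.137), 157.7), (3, 5, 0.06, np.float64(4.249), 144.2), (4, 3, 0.08, np.float64(2.174), 151.0)]
d tool [  85.7 -121.   131.6] rot [[-0.0, -0.002, 0.0], [0.002, -0.0, -3.141]] q7 2.12
```

View pics/w9.png

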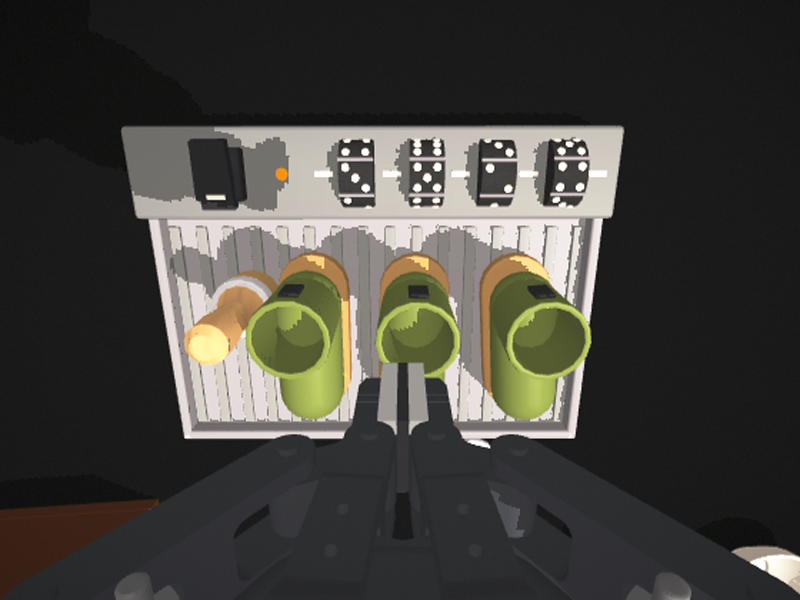

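All three boots and the dauber are standing in the tray, and the wheels read 4, 2, 5, 3. I'll check where the dauber is against where I put it.

Run:
```python
from h import *
k=cam('wrist')
for p in [(-20,-120,114),(-20,-120,47),(-35,-45,109),(-35,30,109),(-35,105,109),(-147,-100,61)]: print(p,np.round(proj(k,tw(*p))/.7))
print(unproj(k,np.array((207,345))*.7,114)-tw(0,0,114), tw(0,0,0))
```

```text
(-20, -120, 114) [159. 369.]
(-20, -120, 47) [205. 326.]
(-35, -45, 109) [289. 341.]
(-35, 30, 109) [419. 341.]
(-35, 105, 109) [549. 341.]
(-147, -100, 61) [202. 137.]
[-23.89030545 -93.77638423   0.        ] [ 596.10846195 -195.3156983     0.        ]
```

Run:
```python
from h import *
k=cam('wrist')
a=unproj(k,np.array((207,345))*.7,114)
b=unproj(k,np.array((243,296))*.7,47)
print(a,b,proj(k,[a[0],a[1],47])/.7)
im=cv2.imread('pics/w9.png')[230:400,150:370];cv2.imwrite('pics/w9z.png',cv2.resize(im,None,fx=3.4,fy=3.4,interpolation=cv2.INTER_CUBIC))
```

```text
[ 572.2181565  -289.09208252  114.        ] [ 564.75649178 -290.23401739   47.        ] [244.46820084 306.2351136 ]
```

View pics/w9z.png

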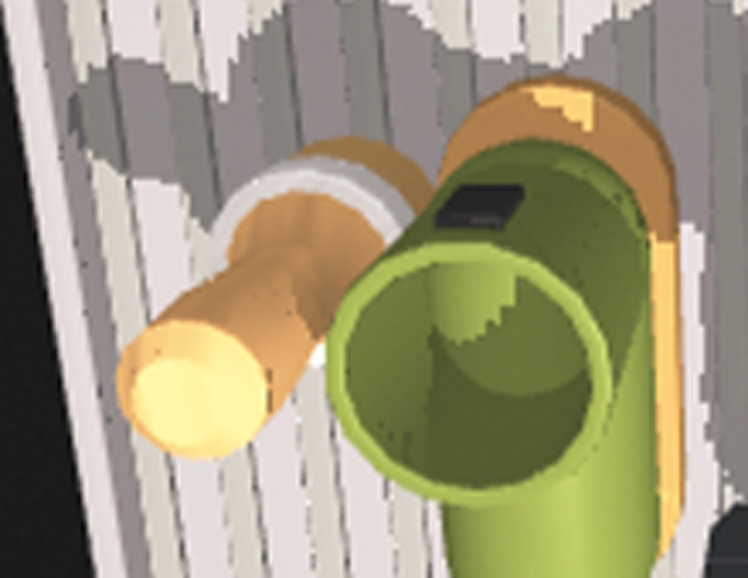

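The collar centre at (242,305) matches the position expected for an upright dauber, (244,306). It was knocked to about tray (-35,-90), but it's standing and in bounds. The wheels read 3.19, 1.14, 4.25 and 2.17, all in range. Pressing the rocker now.

Converted, 50 mm is 0.8, -39 mm is -0.624.

Request:
shift_gripper --plan '[{"trans": [0.448,-0.624,0]},{"trans": [0.464,-0.624,0]},{"trans": [0.448,-0.624,0]},{"trans": [0,0,0.8]},{"trans": [0,0,0.8]},{"trans": [0,0,0.496]},{},{}]'

```text
time: 51.4
position: [458.4, -309.1, 162.6]
tool_rot: [[-0.993, -0.119, 0.001], [-0.119, 0.993, -0.002], [-0.001, -0.002, -1.0]]
ft_force: [-0.9, -0.7, 0.7]
grip_width: 0.2
grasp_force: 0.0
```

Run:
```python
from h import *
go(tw(-150,-97,132),TY)
```

```text
d tool [-0.2 -0.2 30.6] rot [[-0.002, 0.001, 0.001], [-0.002, -0.003, -3.141]] q7 2.48
```

Converted, 20 mm is 0.32, 8 mm is 0.128.

Request:
shift_gripper --plan '[{"trans": [0,0,0.32]},{"trans": [0,0,0.128]},{"trans": [0,0,0.048]},{"trans": [0,0,0.048]},{"trans": [0,0,0.032]},{"trans": [0,0,0.024]},{},{}]'

```text
time: 52.4
position: [457.8, -309.7, 125.4]
tool_rot: [[-0.993, -0.117, 0.001], [-0.117, 0.993, -0.001], [-0.001, -0.001, -1.0]]
ft_force: [-7.0, 3.5, 16.1]
grip_width: 0.0
grasp_force: 8.5
```

Converted, -50 mm is -0.8, -40 mm is -0.64.

Request:
shift_gripper --plan '[{"trans": [0,0,-0.4]},{"trans": [0,0,-0.8]},{"trans": [-0.4,0.48,-0.8]},{"trans": [-0.4,0.48,-0.64]},{"trans": [-0.4,0.48,0]},{"trans": [0,0.48,0]},{},{}]'

```text
time: 53.4
position: [517.7, -182.1, 288.2]
tool_rot: [[-0.993, -0.118, 0.001], [-0.118, 0.993, -0.001], [-0.0, -0.001, -1.0]]
ft_force: [0.1, -0.3, 1.1]
grip_width: 0.1
grasp_force: 0.0
```

Run:
```python
from h import *
s=arm.get_state();im=read_camera('wrist');print(wheels(im,s))
k=cam('wrist',s);print(proj(k,tw(-35,-90,114))/.7,proj(k,tw(-35,-45,109))/.7,proj(k,tw(-35,30,109))/.7,proj(k,tw(-35,105,109))/.7)
cv2.imwrite('pics/w10.png',cv2.resize(im[:,:,::-1],(800,600),interpolation=cv2.INTER_CUBIC))
```

```text
[(1, 4, 0.04, np.float64(3.182), 154.3), (2, 2, 0.09, np.float64(1.137), 152.0), (3, 5, 0.06, np.float64(4.249), 152.8), (4, 3, 0.07, np.float64(2.164), 152.0)]
[205.5617557  362.92124671] [287.0314575  359.03140742] [417.12217138 358.9616279 ] [547.25429318 358.89182617]
```

View pics/w10.png

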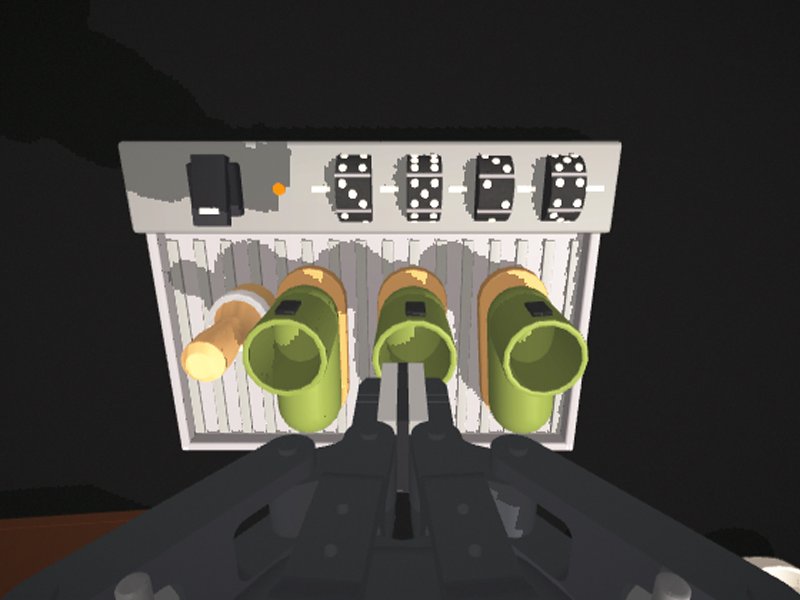

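The rocker's front end is now down (it narrowed to 192–230) and its rear is up. The wheels still read 4, 2, 5, 3, and the dauber and all the boots stand in the tray.

Run:
```python
from cell import arm, read_camera, get_calibration
print(arm.job_done())
```

```text
the job is handed in; nothing more can be done
None
```

The job is handed in, with no verdict returned: the dauber was dipped and stands in the tray with all three boots, the wheels read 4, 2, 5, 3, and the rocker looks fully pressed on in the last picture; the dauber had been knocked about 3 cm along the way but stayed upright and in bounds.

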